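# Build up the drive hub of a kinetic sculpture: keyed wheel, spacer, snap cap

### The arm

A 6-joint arm with a two-finger parallel gripper is mounted at the origin on the work surface. World frame = base frame: x ahead of the robot, y to its left, z up, the work surface at z = 0. Lengths are in m, angles in rad, forces in N, time in s.
With the tool pointing down it reaches from about 0.25 to 0.775 m from the base axis. Payload 4 kg.
Tool frame: the origin (TCP) lies on the centre line of the jaws, within the pads' length; the fingertips stand 17 mm ahead of it and the grasp point (between the pads) lies 2 mm behind it; z points along the fingers, y is the line along which they close (so a half turn about z gives the same grasp; the last joint's range is limited). The gripper opens to 94 mm and grips with 3 to 60 N. Pads are 16 mm wide; open, the fingers measure 119 mm over their backs; the gripper's body (75 mm by 177 mm) begins 78 mm behind the grasp point.
Start: joints at [1.031, 0.087, 1.371, -0, 1.684, -0.103], TCP at [0.233, 0.498, 0.223] pointing down, gripper open.
Joint ranges: [-3.1, 3.1], [-0.76, 2.03], [0.27, 2.55], [-1.08, 4.22], [0.17, 2.65], [-2.57, 2.57]. Speed limits (rad/s): [2.79, 2.79, 3.14, 3.14, 3.14, 3.14].

### API

Orientations are given as [roll, pitch, yaw] about the fixed x, y, z axes, in that order (R = Rz(yaw) Ry(pitch) Rx(roll)).
In Python, from bench import robot gives the robot as it stands.
- The arm moves only by the tool servo_tool, never from a script. Its argument "plan" is a list of rows, each a list of 7 numbers: the shift along the tool's x, y, z normalised to -1 to 1, where 1 is 0.1 m, then the turn, a rotation vector about the tool's x, y, z normalised to -1 to 1, where 1 is pi/2 rad, then the finger opening in mm, from 0 to 94. In form: [[x, y, z, ax, ay, az, gripper], ...]. A call has 1 to 12 rows; each row is the pose to reach, as a shift and turn from the pose commanded when the call began, along the tool's axes at that moment; what a row does not reach only later rows make up. A row lasts 1/12 s, in which the tool goes at most 41.7 mm and 7.16 degrees, less where a joint would pass 70% of its speed; a pose out of reach is approached as far as the arm can. A call with a number of a shift or a turn outside -1 to 1 is refused whole. A call with a gripper value outside its range is refused whole. The fingers move at their own pace and stop on an object; the grip force is fixed at half the most. Time passes only in rows, so rows that repeat a pose let the fingers close. It gives the time, the measured TCP pose, the force, the opening and the grip force at its end, in the units of the state.
- robot.get_obs(): the state, without advancing time (a new reading comes with each control period).
- robot.snapshot(name): name is "side" or "top"; returns the picture (400x640x3 uint8, red, green, blue); there is no depth.
- robot.camera_params(name): a dict with "camera_matrix" (3x3 intrinsics, pixels), "rvec" (rotation vector, rad) and "tvec" (3), from world to camera coordinates, as OpenCV has them. Camera axes: x right, y down, z forward; pixel columns grow to the right and rows downward; lengths in m; the calibration is good to about 2 mm. A picture is of the moment at which its call begins. camera_params takes no time and is no camera call.
- robot.close_job(): hands the job in; it is judged then, once.
Trained networks look in the newest picture that a camera, given by its name, has taken for a name from the list of things; names that differ only in an ending like _2 or _b are one class to them, and where a whole thing is asked for, a point or a joint stands for the part that bears it (a point fixed in the world has none). Each returns a list of dicts, best first, with "conf" (0 to 1); they miss things now and then, are a little off and sometimes report something else, mostly with a low value. They report only what shows in the picture. A call takes as long as a camera call. They do not tell look-alikes from the thing itself.
- robot.find_in(thing, camera): "extent" ([centre column, centre row, width, height] in pixels, round what is visible of it).
The state is a dict: "time": time; "joint_positions": joint angles; "qvel": joint speeds; "joint_torque": joint torques, N m; "tool_pos": TCP position; "ee_rot": TCP orientation; "wrist_force": force on the tool from outside, world axes, zero at the start; "wrist_torque": the same for the moment, N m; "width": finger opening in m; "finger_force": force on a finger pad.
Only numpy, scipy, OpenCV 4.12 (cv2) and the standard library are available. Lean on these libraries where they do the work, as an engineer would, in place of code of your own. Each camera call takes 0.05 s, during which the arm holds its last target. There are 200 camera calls.

### The job

Put the drive together on the steel post: first the slotted wooden wheel, keyed onto the two red pins of the turntable so that it lies flat on it, then the orange spacer down onto the wheel's collar, and last the yellow cap, hollow side down, pressed home past its spring catch until it sits on the spacer. Feel for the pins with light pressure and press the cap only as hard as it needs, for the hub must not be forced; leave the black ring, the linkage arm, the glass jar and the wood offcut where they are.

Things in the scene. Friction and masses are not known exactly. Their poses are not given: they have to be found in the camera images.
- hub_seat (a point): On the post axis, on top of the hub's dark turntable (diameter 124), where the wheel must lie; 18 mm above the table, z up. Two red upright drive pins, diameter 8, on opposite sides 36 from the axis, stand 12 proud of it. Their angle round the post varies and is NOT given by this entry's orientation: find it by feel or camera. The turntable turns only stiffly (0.2 N m).
- hub_tip (a point): Tip of the fixed upright steel post, 86 above hub_seat. Above hub_seat the post has diameter 19.4 up to 54, tapers to diameter 14 at 65, then is diameter 14 to the tip (last 5 tapering to diameter 7).
- hub_catch (a point): On the post axis, 76 above hub_seat: the spring catch, two small brass leaves on opposite sides of the thin post (from 72 to 81 above hub_seat), sloping outward downwards to 9.8 from the axis. Wheel and spacer pass over freely; the cap must be pushed past them with about 4 to 12 N.
- hub: The fixed hub: pale wooden base disc, diameter 190, 12 high, screwed to the table, carrying turntable and post; origin under its centre.
- wheel_mid (a point): Loose brown wooden wheel, right way up, 120 g: flange 10 thick, 108 across, six radial slots 13.5 wide from the rim in to radius 28, one along its x axis, then every 60 degrees; collar, diameter 42, to 40 above the underside; bore 22.4. Point on the axis, 20 above the underside. Flat only with the pins in slots (4 degrees of play each way), then 20 above hub_seat; else it rests 12 too high on them.
- spacer_mid (a point): Loose orange plastic spacer ring, outer diameter 46, bore 22.4, 26 high, 50 g, lying flat on the table. This point is its centre, 13 above its underside. Seated on the wheel's collar it is 53 above hub_seat and its top 66 above.
- cap_mid (a point): Loose yellow plastic cap, diameter 40, 34 high, 60 g, standing hollow side down: blind bore diameter 16.4, 24 deep, in its underside; top closed. This point is on its axis 17 above its underside, z up. Left unpressed it hangs on the spring leaves about 10 too high; home on the spacer this point is 83 above hub_seat.
- tight_ring_mid (a point): Loose black plastic ring, outer diameter 46, 26 high, like the spacer but with a bore of 15, which does not go over the post; not to be used. This point is its centre.
- link_a: Bystander: the nearer of two loose flat wooden linkage arms, 240 x 20 x 6 with a stud and a steel pin; origin under its middle, x along it.
- screw_jar: Bystander: glass jar with a steel lid, diameter 70, 60 high; origin under its middle.
- offcut: Bystander: pale wood offcut 120 x 45 x 20; origin under its middle.
Not all that is in view belongs to the job. Several things have the shape of the hub; the one meant has the colours described above. Several things look just like the part that bears cap_mid: the one meant starts farthest from the robot's base.

How it is judged:
On the way, in this order (a step that is already met when the one before it is completed fails the run):
1. the wheel lies flat on the turntable, keyed on the pins, with neither spacer nor cap on the post (z of wheel_mid in the frame of hub_seat between 0.017 and 0.0225 m and horizontal distance between wheel_mid and hub_seat below 0.004 m and angle between wheel_mid's own z axis and vertical below 0.06 rad and horizontal distance between each of spacer_mid, cap_mid and hub_seat above 0.05 m), for 0.2 s.
2. the spacer lies on the wheel's collar, the cap not yet on (z of wheel_mid in the frame of hub_seat between 0.017 and 0.0225 m and horizontal distance between each of wheel_mid, spacer_mid and hub_seat below 0.004 m and angle between each of wheel_mid, spacer_mid's own z axis and vertical below 0.06 rad and z of spacer_mid in the frame of hub_seat between 0.05 and 0.0555 m and horizontal distance between cap_mid and hub_seat above 0.05 m), for 0.2 s.
3. the cap is home on the spacer (z of wheel_mid in the frame of hub_seat between 0.017 and 0.0225 m and horizontal distance between each of wheel_mid, spacer_mid, cap_mid and hub_seat below 0.004 m and angle between each of wheel_mid, spacer_mid, cap_mid's own z axis and vertical below 0.06 rad and z of spacer_mid in the frame of hub_seat between 0.05 and 0.0555 m and z of cap_mid in the frame of hub_seat between 0.08 and 0.0855 m), for 0.2 s.
At the end, for the whole second after the job is handed in: Wheel flat on the turntable, spacer flat on its collar and cap home on the spacer: each within 2.5 mm of its seated height, within 4 mm of the post's axis and within 0.06 rad of upright; everything released (all of step 3 and contact force between the fingers and anything else below 0.3 N); the robot touches nothing.
It fails at once if the hub is forced: wheel presses on hub (post, turntable or pins) with more than 40 N (contact force between wheel and hub above 40 N).
It fails at once if the cap presses on the hub's post and catch with more than 40 N (contact force between cap and hub above 40 N).
It fails at once if the black ring, linkage arm, jar or offcut is moved more than 25 mm (distance of any of tight_ring_mid, link_a, screw_jar, offcut from where it was at the start of the episode above 0.025 m).
It also fails if it takes over 72 s, if anything falls off the work surface, if the arm or the gripper's body presses on something with over 40 N, if the wrist force passes 120 N, or if a joint passes its speed limit or range.

## Working session

There is one attempt and no reset: what is moved stays moved. The work goes in short steps, Python scripts to look and compute and a tool call to move; the robot and the scene stay as the last step left them, time stands still between calls to the robot, and variables do not carry over. Pictures are saved under pics/ and viewed, at most 12 in all, crops included, and the job is handed in when it is done.

Besides the shell and the picture viewer there is one more tool, called in YAML: its name, and indented under it one key for each argument. servo_tool: Moves the arm, as the interface text tells. Scaled input: -1 to 1 covers 0.1 m each way for a shift and pi/2 rad each way for a turn. Its arguments: {"type":"object","properties":{"plan":{"type":"array","items":{"type":"array","items":{"type":"number"}}}},"required":["plan"]}

```bash
mkdir -p pics; ls; cat > h.py <<'E'
import numpy as np, cv2
from bench import robot
def cam(n):
    p=robot.camera_params(n); return np.array(p["camera_matrix"]),np.array(p["rvec"],float),np.array(p["tvec"],float)
def toworld(n,u,v,z):
    K,r,t=cam(n); R=cv2.Rodrigues(r)[0]; t=t.ravel()
    d=R.T@np.linalg.inv(K)@np.array([u,v,1.]); c=-R.T@t
    return c+d*(z-c[2])/d[2]
def topix(n,P):
    K,r,t=cam(n); return cv2.projectPoints(np.array(P,float).reshape(-1,1,3),r,t,K,None)[0].reshape(-1,2)
def save(n,f,box=None,s=1):
    im=robot.snapshot(n)
    if box: im=im[box[1]:box[3],box[0]:box[2]]
    im=cv2.resize(im,None,fx=s,fy=s,interpolation=cv2.INTER_CUBIC)
    cv2.imwrite("pics/"+f,im[:,:,::-1]); return im
E
python3 - <<'E'
from h import *
a=robot.snapshot("top");b=robot.snapshot("side")
cv2.imwrite("pics/a.png",a[:,:,::-1]);cv2.imwrite("pics/b.png",b[:,:,::-1])
for n in("top","side"):
    K,r,t=cam(n);R=cv2.Rodrigues(r)[0];print(n,K[0,0],-R.T@t.ravel())
    for th in["hub","hub_seat","wheel_mid","spacer_mid","cap_mid","tight_ring_mid","link_a","screw_jar","offcut"]:
        for d in robot.find_in(th,n)[:5]:
            e=d["extent"];print(th,np.round(d["conf"],2),np.round(e),np.round(toworld(n,e[0],e[1],0.015)[:2],3))
print(robot.get_obs())
E
```

```text
pics
top 374.40491020781076 [ 0.38969988 -0.060537    0.94610037]
hub 0.65 [280. 170.  72.  74.] [0.539 0.04 ]
hub 0.6 [426. 299.  79.  87.] [ 0.215 -0.314]
hub 0.3 [400. 208.  41.  45.] [ 0.438 -0.259]
hub_seat 0.93 [424. 302.  80.  79.] [ 0.208 -0.311]
hub_seat 0.55 [282. 170.  78.  74.] [0.539 0.035]
hub_seat 0.51 [464. 213.  48.  21.] [ 0.423 -0.418]
wheel_mid 0.66 [402. 209.  38.  41.] [ 0.435 -0.265]
spacer_mid 0.6 [283. 170.  80.  78.] [0.537 0.033]
spacer_mid 0.48 [414. 140.  15.  16.] [ 0.611 -0.3  ]
cap_mid 0.76 [210. 173.  21.  19.] [0.532 0.215]
cap_mid 0.69 [179. 152.  24.  18.] [0.586 0.294]
cap_mid 0.51 [236. 109.  30.  29.] [0.695 0.151]
tight_ring_mid 0.85 [189. 218.  22.  21.] [0.42  0.265]
link_a 0.95 [307.  94.  87.  11.] [ 0.732 -0.03 ]
screw_jar 0.62 [235. 109.  32.  28.] [0.696 0.152]
offcut 0.6 [463. 215.  50.  20.] [ 0.42  -0.415]
side 403.5203463098922 [0.23885082 0.81494283 0.87721726]
hub 0.59 [280. 239.  65.  51.] [0.536 0.05 ]
hub_seat 0.58 [278. 238.  66.  53.] [0.543 0.049]
wheel_mid 0.81 [336. 182.  29.  22.] [ 0.431 -0.25 ]
wheel_mid 0.68 [298. 314. 
[... 497 characters left out ...]
joint_positions': array([ 1.03092454e+00,  8.71633442e-02,  1.37067374e+00,  2.33383257e-05,
        1.68360525e+00, -1.03107669e-01]), 'qvel': array([-2.97616798e-04, -5.87905372e-05, -4.73715838e-04, -9.88614296e-04,
        3.23275461e-04,  2.67214791e-04]), 'joint_torque': array([ 1.79131486e-03, -3.40055823e+01, -3.02603281e+01,  7.20003666e-02,
        2.36261281e-02,  3.44625653e-05]), 'tool_pos': array([0.23266824, 0.49838847, 0.22253927]), 'ee_rot': array([ 3.14144074e+00, -7.59470065e-06,  2.70483117e+00]), 'wrist_force': array([-0.04679006,  0.14124644, -0.05553907]), 'wrist_torque': array([ 0.01987481, -0.03072856,  0.01250116]), 'finger_force': 0.0, 'width': 0.09442940466698936}
```

View pics/a.png

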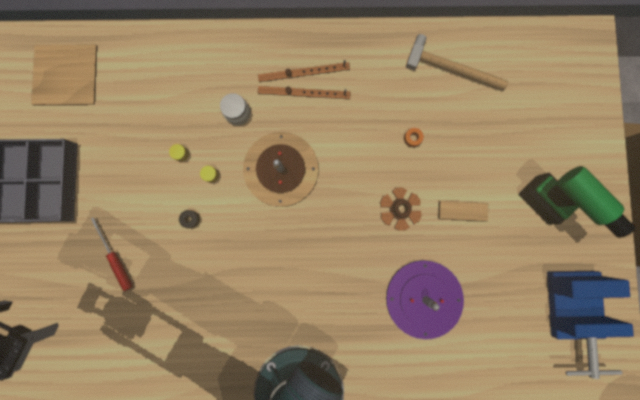

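View pics/b.png

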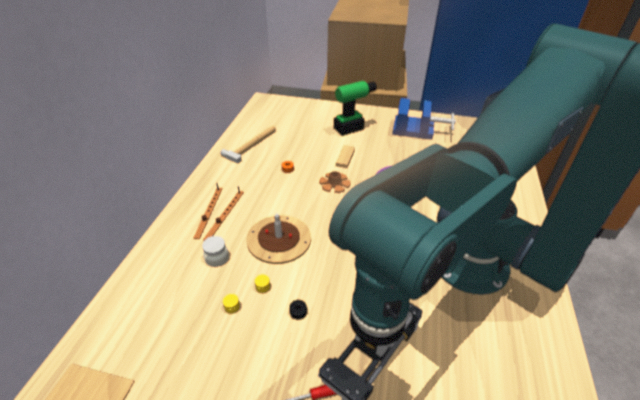

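The intended hub is the pale one with red pins at top (280,168); the purple one at (425,300) is a decoy. There are two caps, at (178,152) about 0.66 m from the base and at (209,174) about 0.57 m. The farther one, (178,152), is the one meant. The orange spacer is at (414,137) and the wheel at (401,209). The black ring at (189,218) stays put.

```bash
cat >> h.py <<'E'
from scipy.optimize import least_squares
def blob(im,f,box):
    x0,y0,x1,y1=box; h=cv2.cvtColor(im,cv2.COLOR_RGB2HSV).astype(int)[y0:y1,x0:x1]; m=f(h[...,0],h[...,1],h[...,2]).astype(np.uint8)
    n,l,s,c=cv2.connectedComponentsWithStats(m)
    return sorted([(s[i,4],c[i,0]+x0,c[i,1]+y0,s[i,2],s[i,3]) for i in range(1,n)],reverse=True)
def cyl(n,x,y,r,z0,z1):  # centroid of silhouette
    a=np.linspace(0,2*np.pi,60); P=[[x+r*np.cos(t),y+r*np.sin(t),z] for t in a for z in(z0,z1)]
    hl=cv2.convexHull((topix(n,P)).astype(np.float32)); m=cv2.moments(hl); return np.array([m["m10"],m["m01"]])/m["m00"]
def fit(obs,r,z0,z1,g):
    s=least_squares(lambda p:np.concatenate([cyl(n,p[0],p[1],r,z0,z1)-uv for n,uv in obs]),g,diff_step=1e-3)
    return s.x,s.fun
E
python3 - <<'E'
from h import *
im={n:robot.snapshot(n) for n in("top","side")}
c=cv2.resize(im["top"][85:245,150:470],None,fx=2.5,fy=2.5,interpolation=cv2.INTER_CUBIC)
cv2.imwrite("pics/c.png",c[:,:,::-1])
Y=lambda h,s,v:(h>22)&(h<36)&(s>150)&(v>60)
O=lambda h,s,v:(h<14)&(s>190)&(v>100)
Rr=lambda h,s,v:((h<6)|(h>174))&(s>180)&(v>60)
B={"cap":(Y,{"top":(165,140,194,164),"side":(218,290,246,318)},.02,0,.034,(.586,.294)),
"sp":(O,{"top":(400,125,430,150),"side":(278,156,300,176)},.023,0,.026,(.61,-.3))}
for k,(f,bx,r,z0,z1,g) in B.items():
    ob=[]
    for n in bx:
        b=blob(im[n],f,bx[n])[:2];print(k,n,np.round(b,1));ob.append((n,np.array(b[0][1:3])))
    for o in(ob,ob[:1],ob[1:]): print(k,fit(o,r,z0,z1,g))
for n,bx in(("top",(245,135,318,203)),("side",(250,215,312,262))):
    for b in blob(im[n],Rr,bx)[:5]: print("red",n,np.round(b,1),toworld(n,b[1],b[2],.027))
E
```

```text
cap top [[ 51.  173.8 150.   10.   11. ]
 [  1.  184.  152.    1.    1. ]]
cap side [[241.  230.7 302.9  16.   19. ]]
cap (array([0.5895244 , 0.29870065]), array([ 2.44729584,  0.67697223, -1.18894974,  2.37092436]))
cap (array([0.59132496, 0.3048542 ]), array([4.98972099e-08, 4.21428581e-09]))
cap (array([0.58939803, 0.29148364]), array([-2.08054735e-06,  1.00082235e-06]))
sp top []Traceback (most recent call last):
  File "<stdin>", line 13, in <module>
IndexError: list index out of range
```

View pics/c.png

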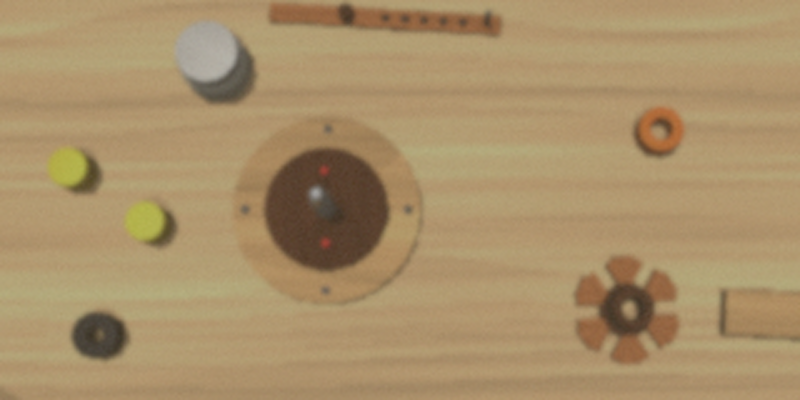

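The crop confirms the far yellow cap (crop 70,167), the orange spacer (660,131), the wheel (627,310) and the hub with pins at (324,171) and (326,243). Next I refine the centres by segmenting against the local background.

```bash
cat >> h.py <<'E'
def seg(im,col,box,fill=True,th=None):
    """blob whose Lab a,b are near those of col=(x,y) pixel vs. box background"""
    x0,y0,x1,y1=box; S=4
    L=cv2.cvtColor(cv2.resize(im[y0:y1,x0:x1],None,fx=S,fy=S,interpolation=cv2.INTER_CUBIC),cv2.COLOR_RGB2LAB).astype(float)
    bg=np.median(np.concatenate([L[0],L[-1],L[:,0],L[:,-1]]),0); cc=[int((col[0]-x0+.5)*S),int((col[1]-y0+.5)*S)]
    fg=np.median(L[cc[1]-3:cc[1]+4,cc[0]-3:cc[0]+4].reshape(-1,3),0); w=np.array([.3,1,1]); d=(fg-bg)*w
    m=((((L-bg)*w)@d/(d@d)>.5)&(np.linalg.norm((L-fg)*w-0*d,axis=2)<1.0*np.linalg.norm(d))).astype(np.uint8)
    cs=cv2.findContours(m,cv2.RETR_EXTERNAL,cv2.CHAIN_APPROX_NONE)[0]; k=max(cs,key=cv2.contourArea); k=cv2.convexHull(k)
    M=cv2.moments(k); return np.array([M["m10"]/M["m00"],M["m01"]/M["m00"]])/S+[x0-.375,y0-.375],M["m00"]/S**2,np.array(cv2.boundingRect(k)[2:])/S
def area(n,x,y,r,z0,z1):
    a=np.linspace(0,2*np.pi,60); P=[[x+r*np.cos(t),y+r*np.sin(t),z] for t in a for z in(z0,z1)]
    return cv2.contourArea(cv2.convexHull(topix(n,P).astype(np.float32)))
E
cat > m.py <<'E'
from h import *
im={n:robot.snapshot(n) for n in("top","side")}
B={"cap":({"top":((178,151),(164,138,197,165)),"side":((231,303),(217,287,247,322))},.02,0,.034,(.586,.294)),
"sp":({"top":((407,137),(400,123,430,151)),"side":((282,167),(274,155,303,178))},.023,0,.026,(.61,-.3)),
"wheel":({"top":((402,193),(375,182,428,235)),"side":((336,189),(314,165,358,199))},.054,0,.010,(.435,-.26))}
for k,(d,r,z0,z1,g) in B.items():
    ob=[]
    for n,(c,bx) in d.items():
        uv,A,wh=seg(im[n],c,bx);print(k,n,np.round(uv,1),round(A),"exp",round(area(n,*g,r,z0,z1)),wh);ob.append((n,uv))
    for o in(ob,ob[:1],ob[1:]): print("  ",*[np.round(q,4) for q in fit(o,r,z0,z1,g)])
for n,ps in(("top",((279.6,153.4),(280.4,182.2))),("side",None)):
    if n=="top":
        for p in ps:
            uv,A,wh=seg(im[n],p,(int(p[0])-5,int(p[1])-5,int(p[0])+7,int(p[1])+7));print("pin",uv,A,toworld(n,*uv,.0285))
    else:
        L=cv2.cvtColor(im[n],cv2.COLOR_RGB2HSV)
        for p in((266,237),(291,235)): print(toworld(n,*p,.03))
# slots: project hypotheses
E
python3 m.py; python3 - <<'E'
from h import *
b=robot.snapshot("side");c1=cv2.resize(b[200:270,240:320],None,fx=5,fy=5,interpolation=cv2.INTER_CUBIC)
c2=cv2.resize(robot.snapshot("top")[177:237,370:440],(400,350),interpolation=cv2.INTER_CUBIC)
cv2.imwrite("pics/d.png",np.hstack([c1,c2])[:,:,::-1])
E
```

```text
cap top [176.4 151.3] 182 exp 291 [15.5  15.25]
cap side [230.1 300.6] 177 exp 304 [15.75 15.75]
   [0.5898 0.2929] [ 2.1456 -0.7816  0.2649  2.7484]
   [0.5878 0.2982] [-0.  0.]
   [0.5936 0.2855] [0. 0.]
sp top [413.8 136.5] 261 exp 316 [18.75 18.5 ]
sp side [287.2 166.5] 136 exp 151 [13.25 12.75]
   [ 0.6204 -0.2997] [-0.1161 -0.3242  0.4823 -0.0316]
   [ 0.6195 -0.2999] [0. 0.]
   [ 0.622  -0.2991] [0. 0.]
wheel top [400.1 208.7] 1379 exp 1476 [41.75 43.  ]
wheel side [334.5 182.2] 519 exp 550 [31.5  22.25]
   [ 0.4382 -0.2613] [ 0.0633 -0.4242  0.5398  0.339 ]
   [ 0.4371 -0.2611] [0. 0.]
   [ 0.4404 -0.2627] [-0.  0.]
pin [279.1643586  152.78097668] 10.71875 [0.57879761 0.03996825 0.0285    ]
pin [279.75774933 181.719115  ] 11.59375 [0.50642038 0.03878664 0.0285    ]
[0.57377619 0.06565134 0.03      ]
[0.50589462 0.04052678 0.03      ]
```

View pics/d.png

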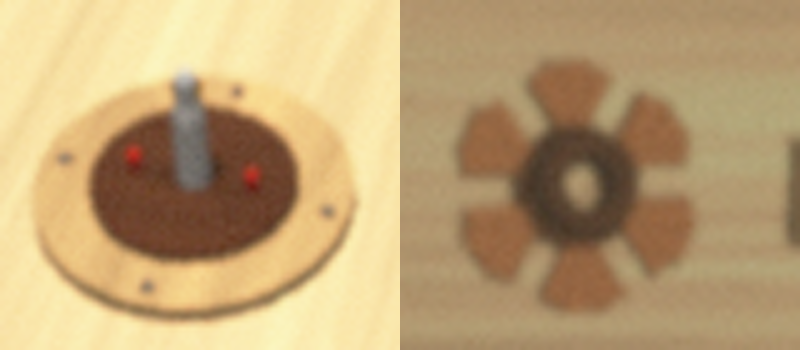

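Pins in the side view are at (266.8,231.4) and (290.4,235.4), with the post tip at about (277,215.6). The wheel's slots point left and right in the top picture, so it needs about 30° of turn. I'll combine both views and fit the slot angle.

```bash
python3 - <<'E'
from h import *
def joint(o,z,g):
    s=least_squares(lambda p:np.concatenate([topix(n,[p[0],p[1],z])[0]-uv for n,uv in o]),g,diff_step=1e-4);return np.round(s.x,4),np.round(s.fun,2)
print("cap",joint([("top",(176.4,151.3)),("side",(230.1,300.6))],.034,(.586,.294)), toworld("top",176.4,151.3,.034)[:2])
print("sp",joint([("top",(413.8,136.5)),("side",(287.2,166.5))],.024,(.61,-.3)),toworld("top",413.8,136.5,.025)[:2])
p1=joint([("top",(279.16,152.78)),("side",(266.4,231))],.0285,(.58,.04));p2=joint([("top",(279.76,181.72)),("side",(290,235))],.0285,(.5,.04))
print(p1,p2,(p1[0]+p2[0])/2)
print("tip",toworld("side",276.8,215,.104))
# wheel model: sample flange points z=.01
im=robot.snapshot("top");L=cv2.cvtColor(im,cv2.COLOR_RGB2LAB).astype(np.float32)[...,1]; L=cv2.GaussianBlur(L,(0,0),.6)
g=np.arange(-.064,.0641,.002);X,Y=np.meshgrid(g,g);r=np.hypot(X,Y);ph=np.arctan2(Y,X)
best=[]
for dx in np.arange(-.006,.0061,.001):
  for dy in np.arange(-.006,.0061,.001):
    uv=topix("top",np.c_[(X+.4375+dx).ravel(),(Y-.2615+dy).ravel(),np.full(X.size,.01)]).astype(np.float32)
    v=cv2.remap(L,uv[:,0].reshape(X.shape),uv[:,1].reshape(X.shape),1)
    for a in range(-30,30):
        q=(ph-np.radians(a)+np.pi/6)%(np.pi/3)-np.pi/6
        slot=(r*np.abs(np.sin(q))<.00675)&(r>.028)
        m=(r<.054)&~slot; k=(r>.024)
        best.append((np.corrcoef(m[k],v[k])[0,1],.4375+dx,-.2615+dy,a))
for b in sorted(best,reverse=True)[:6]:print(np.round(b,4))
E
```

```text
cap (array([0.5858, 0.294 ]), array([-0.72, -0.5 ,  0.65, -0.57])) [0.58452208 0.29223604]
sp (array([ 0.6177, -0.2954]), array([-0.85, -0.3 ,  0.73, -1.73])) [ 0.61672016 -0.2972556 ]
(array([0.5799, 0.0404]), array([-0.18, -0.42,  0.52, -0.05])) (array([0.5076, 0.0392]), array([-0.18, -0.47,  0.59, -0.06])) [0.54375 0.0398 ]
tip [0.54324803 0.04353964 0.104     ]
[  0.8607   0.4375  -0.2605 -28.    ]
[  0.8597   0.4375  -0.2615 -28.    ]
[  0.8592   0.4365  -0.2605 -28.    ]
[  0.8583   0.4365  -0.2615 -28.    ]
[  0.8565   0.4375  -0.2605 -27.    ]
[  0.8561   0.4375  -0.2615 -27.    ]
```

servo_tool:
  plan:
    - [-0.75,-0.85,0,0,0,0.045,94]
    - [-0.75,-0.85,0,0,0,0.045,94]
    - [-0.75,-0.85,0,0,0,0.045,94]
    - [-0.75,-0.85,0,0,0,0.045,94]

```text
time: 1.68
tool_pos: [0.2658, 0.3859, 0.2229]
ee_rot: [-3.141, 0.002, 2.63]
wrist_force: [-0.3, 0.6, 0.4]
width: 0.0939
finger_force: 0.0
```

servo_tool:
  plan:
    - [-0.93,-0.96,0,0,0,0,94]
    - [-0.93,-0.96,0,0,0,0,94]
    - [-0.93,-0.96,0,0,0,0,94]
    - [-0.93,-0.96,0,0,0,0,94]

```text
time: 2.02
tool_pos: [0.3003, 0.2571, 0.2229]
ee_rot: [-3.141, 0.002, 2.63]
wrist_force: [-0.3, 0.3, 0.1]
width: 0.0938
finger_force: 0.0
```

servo_tool:
  plan:
    - [-0.93,-0.96,0,0,0,0,94]
    - [-0.93,-0.96,0,0,0,0,94]
    - [-0.93,-0.96,0,0,0,0,94]
    - [-0.93,-0.96,0,0,0,0,94]

```text
time: 2.35
tool_pos: [0.3353, 0.1277, 0.2229]
ee_rot: [-3.141, 0.002, 2.627]
wrist_force: [-0.8, 0.6, 0.5]
width: 0.0939
finger_force: 0.0
```

servo_tool:
  plan:
    - [-0.93,-0.96,0,0,0,0,94]
    - [-0.93,-0.96,0,0,0,0,94]
    - [-0.93,-0.96,0,0,0,0,94]
    - [-0.93,-0.96,0,0,0,0,94]

```text
time: 2.68
tool_pos: [0.37, -0.0015, 0.2225]
ee_rot: [-3.14, 0.002, 2.628]
wrist_force: [-0.5, 0.6, -0.1]
width: 0.094
finger_force: 0.0
```

servo_tool:
  plan:
    - [-0.93,-0.96,0.4,0,0,0,94]
    - [-0.93,-0.96,0.4,0,0,0,94]
    - [-0.93,-0.96,0.4,0,0,0,94]
    - [-0.93,-0.96,0.4,0,0,0,94]

```text
time: 3.02
tool_pos: [0.404, -0.129, 0.1804]
ee_rot: [-3.141, -0.002, 2.631]
wrist_force: [-0.1, 0.4, -0.2]
width: 0.0938
finger_force: 0.0
```

servo_tool:
  plan:
    - [-0.93,-0.96,0.5,0,0,0,94]
    - [-0.93,-0.96,0.5,0,0,0,94]
    - [-0.93,-0.96,0.5,0,0,0,94]
    - [-0.93,-0.96,0.5,0,0,0,94]
    - [-0.93,-0.96,0.5,0,0,0,94]
    - [-0.93,-0.96,0.5,0,0,0,94]

```text
time: 3.52
tool_pos: [0.4386, -0.2548, 0.1315]
ee_rot: [3.14, -0.002, 2.634]
wrist_force: [0.4, 0.9, 0.5]
width: 0.094
finger_force: 0.0
```

servo_tool:
  plan:
    - [-0.03,-0.055,0.4,0,0,0,94]
    - [-0.03,-0.055,0.8,0,0,0,94]
    - [-0.03,-0.055,1.0,0,0,0,94]
    - [-0.03,-0.055,1.0,0,0,0,94]
    - [-0.03,-0.055,1.0,0,0,0,94]

```text
time: 3.93
tool_pos: [0.4383, -0.26, 0.0327]
ee_rot: [3.141, -0.001, 2.636]
wrist_force: [0.1, 0.3, -0.2]
width: 0.0936
finger_force: 0.0
```

```bash
python3 - <<'E'
from h import *
print(robot.get_obs()["tool_pos"]);save("side","e.png",(290,130,390,215),6)
E
```

```text
[ 0.43829091 -0.26004099  0.03268828]
```

View pics/e.png

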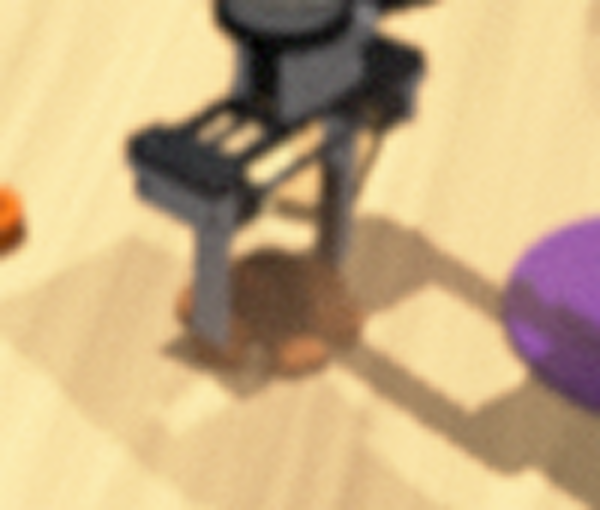

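The wheel sits centred between the open fingers (crop ~270,310). I'll close the gripper and lift.

servo_tool:
  plan:
    - [0,0,0.01,0,0,0,36]
    - [0,0,0.01,0,0,0,36]
    - [0,0,0.01,0,0,0,36]
    - [0,0,0.01,0,0,0,36]
    - [0,0,0.01,0,0,0,36]
    - [0,0,0.01,0,0,0,36]
    - [0,0,0.01,0,0,0,36]
    - [0,0,0.01,0,0,0,36]
    - [0,0,0.01,0,0,0,36]
    - [0,0,0.01,0,0,0,36]

```text
time: 4.82
tool_pos: [0.4378, -0.262, 0.0315]
ee_rot: [3.141, -0.0, 2.634]
wrist_force: [0.5, -0.0, 0.5]
width: 0.0418
finger_force: 30.0
```

servo_tool:
  plan:
    - [0,0,-0.4,0,0,0,36]
    - [0,0,-0.7,0,0,0,36]
    - [0,0,-1.0,0,0,0,36]
    - [0,0,-1.0,0,0,0,36]
    - [0,0,-1.0,0,0,0,36]
    - [0,0,-1.0,0,0,0,36]

```text
time: 5.32
tool_pos: [0.4371, -0.2617, 0.1301]
ee_rot: [3.141, -0.002, 2.634]
wrist_force: [0.1, -0.3, -1.1]
width: 0.0411
finger_force: 30.0
```

servo_tool:
  plan:
    - [0,0.1,-0.4,0,0,-0.05,36]
    - [0.02,0.4,-0.4,0,0,-0.12,36]
    - [0.02,0.8,-0.4,0,0,-0.2,36]
    - [0.02,0.96,-0.4,0,0,-0.27,36]
    - [0.02,0.96,-0.4,0,0,-0.322,36]
    - [0.02,0.96,-0.4,0,0,-0.322,36]

```text
time: 5.82
tool_pos: [0.4819, -0.1756, 0.1685]
ee_rot: [3.139, -0.005, -3.14]
wrist_force: [-0.3, -0.5, -0.9]
width: 0.0414
finger_force: 30.0
```

servo_tool:
  plan:
    - [-0.2,0.72,0,0,0,0,36]
    - [-0.2,0.72,0,0,0,0,36]

```text
time: 5.98
tool_pos: [0.5018, -0.1052, 0.1691]
ee_rot: [3.14, -0.004, 3.133]
wrist_force: [1.2, -0.3, -0.9]
width: 0.0416
finger_force: 30.0
```

servo_tool:
  plan:
    - [-0.2,0.72,0,0,0,0,36]
    - [-0.2,0.72,0,0,0,0,36]
    - [-0.2,0.72,0,0,0,0,36]

```text
time: 6.23
tool_pos: [0.5228, -0.0285, 0.1693]
ee_rot: [3.138, -0.003, -3.14]
wrist_force: [0.6, -0.5, -1.3]
width: 0.0418
finger_force: 30.0
```

servo_tool:
  plan:
    - [-0.1,0.36,0,0,0,0,36]
    - [-0.2,0.72,0,0,0,0,36]
    - [-0.2,0.72,0,0,0,0,36]
    - [-0.2,0.72,0,0,0,0,36]
    - [-0.2,0.72,0,0,0,0,36]
    - [-0.2,0.72,0,0,0,0,36]

```text
time: 6.73
tool_pos: [0.5425, 0.0371, 0.1706]
ee_rot: [-3.141, -0.002, 3.137]
wrist_force: [-0.2, 0.1, -0.6]
width: 0.0416
finger_force: 30.0
```

```bash
python3 - <<'E'
from h import *
print(robot.get_obs()["tool_pos"],robot.get_obs()["ee_rot"]);save("side","f.png",(220,160,340,260),6)
E
```

```text
[0.5424656  0.03710876 0.17056385] [-3.14101018e+00 -1.79256595e-03  3.13733604e+00]
```

View pics/f.png

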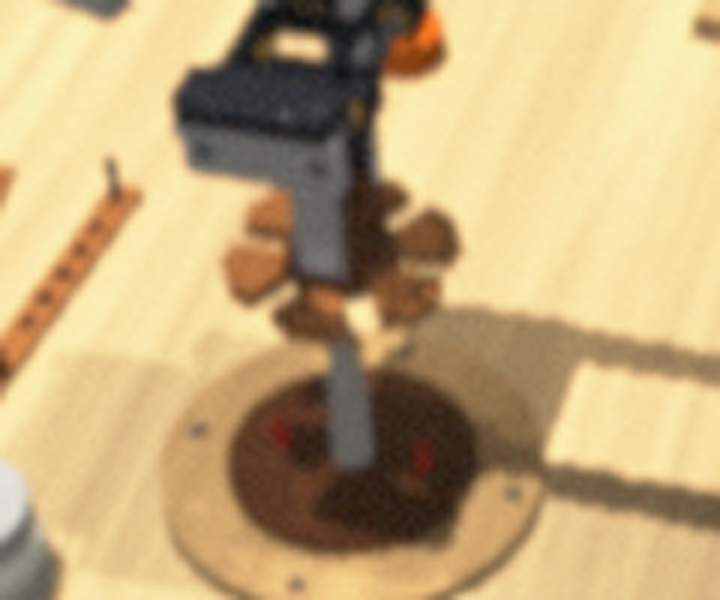

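The wheel is held over the post, close to concentric. I'll correct by 3 mm in y and lower it over the tip.

servo_tool:
  plan:
    - [-0.005,0.03,0.1,0,0,0,36]
    - [-0.005,0.03,0.2,0,0,0,36]
    - [-0.005,0.03,0.3,0,0,0,36]
    - [-0.005,0.03,0.4,0,0,0,36]
    - [-0.005,0.03,0.5,0,0,0,36]
    - [-0.005,0.03,0.5,0,0,0,36]

```text
time: 7.28
tool_pos: [0.5426, 0.0415, 0.1182]
ee_rot: [-3.141, -0.003, 3.14]
wrist_force: [2.6, -0.5, -2.1]
width: 0.0414
finger_force: 30.0
```

servo_tool:
  plan:
    - [0,0,0.05,0,0,0,36]
    - [0,0,0.1,0,0,0,36]
    - [0,0,0.15,0,0,0,36]
    - [0,0,0.2,0,0,0,36]
    - [0,0,0.2,0,0,0,36]

```text
time: 7.7
tool_pos: [0.5432, 0.0416, 0.1004]
ee_rot: [-3.142, -0.001, 3.14]
wrist_force: [-0.2, -0.6, -0.9]
width: 0.0413
finger_force: 30.0
```

servo_tool:
  plan:
    - [0,0,0.06,0,0,0,36]
    - [0,0,0.12,0,0,0,36]
    - [0,0,0.18,0,0,0,36]
    - [0,0,0.24,0,0,0,36]
    - [0,0,0.31,0,0,0,36]
    - [0,0,0.35,0,0,0,36]
    - [0,0,0.35,0,0,0,36]

```text
time: 8.28
tool_pos: [0.5432, 0.0416, 0.0652]
ee_rot: [-3.142, -0.001, 3.14]
wrist_force: [0.0, -0.2, -1.6]
width: 0.0412
finger_force: 30.0
```

servo_tool:
  plan:
    - [0,0,0.02,0,0,0,36]
    - [0,0,0.04,0,0,0,36]
    - [0,0,0.05,0,0,0,36]
    - [0,0,0.06,0,0,0,36]
    - [0,0,0.06,0,0,0,36]

```text
time: 8.7
tool_pos: [0.5434, 0.0417, 0.0603]
ee_rot: [3.141, -0.0, 3.14]
wrist_force: [-0.5, -0.7, -1.3]
width: 0.0411
finger_force: 30.0
```

servo_tool:
  plan:
    - [0,0,0.02,0,0,0,36]
    - [0,0,0.03,0,0,0,36]
    - [0,0,0.03,0,0,0,36]
    - [0,0,0.03,0,0,0,36]

```text
time: 9.03
tool_pos: [0.5434, 0.0417, 0.0574]
ee_rot: [3.142, -0.0, 3.14]
wrist_force: [0.1, 0.4, -0.3]
width: 0.0417
finger_force: 30.0
```

The pins are in the slots, with no resistance 8 mm above the seat. I'll go on down.

servo_tool:
  plan:
    - [0,0,0.02,0,0,0,36]
    - [0,0,0.04,0,0,0,36]
    - [0,0,0.06,0,0,0,36]
    - [0,0,0.07,0,0,0,36]
    - [0,0,0.075,0,0,0,36]
    - [0,0,0.075,0,0,0,36]

```text
time: 9.53
tool_pos: [0.5434, 0.0417, 0.0497]
ee_rot: [3.141, -0.0, 3.14]
wrist_force: [-0.2, 0.5, -0.6]
width: 0.0416
finger_force: 30.0
```

servo_tool:
  plan:
    - [0,0,0.005,0,0,0,36]
    - [0,0,0.01,0,0,0,36]
    - [0,0,0.01,0,0,0,36]
    - [0,0,0.01,0,0,0,36]

```text
time: 9.87
tool_pos: [0.5437, 0.0417, 0.0494]
ee_rot: [3.142, 0.0, 3.14]
wrist_force: [-1.8, 0.4, 2.0]
width: 0.0415
finger_force: 30.0
```

servo_tool:
  plan:
    - [0,0,0,0,0,0,90]
    - [0,0,0,0,0,0,90]
    - [0,0,0,0,0,0,90]
    - [0,0,0,0,0,0,90]
    - [0,0,-0.1,0,0,0,90]
    - [0,0,-0.4,0,0,0,90]
    - [0,0,-0.8,0,0,0,90]
    - [0,0,-1.0,0,0,0,90]
    - [0,0,-1.0,0,0,0,90]

```text
time: 10.62
tool_pos: [0.5472, 0.0416, 0.1566]
ee_rot: [-3.141, 0.013, 3.14]
wrist_force: [0.4, 0.2, 1.2]
width: 0.0898
finger_force: 0.0
```

servo_tool:
  plan:
    - [-0.18,-0.85,-0.1,0,0,0,90]
    - [-0.18,-0.85,-0.1,0,0,0,90]
    - [-0.18,-0.85,-0.1,0,0,0,90]

```text
time: 10.87
tool_pos: [0.5624, -0.0487, 0.1595]
ee_rot: [-3.138, 0.002, 3.135]
wrist_force: [0.1, 0.4, 0.1]
width: 0.0903
finger_force: 0.0
```

servo_tool:
  plan:
    - [-0.18,-0.85,0,0,0,0,90]
    - [-0.18,-0.85,0,0,0,0,90]
    - [-0.18,-0.85,0,0,0,0,90]

```text
time: 11.12
tool_pos: [0.5794, -0.1343, 0.1579]
ee_rot: [-3.138, -0.001, 3.134]
wrist_force: [-0.6, 0.3, 0.5]
width: 0.0896
finger_force: 0.0
```

servo_tool:
  plan:
    - [-0.18,-0.85,0,0,0,0,90]
    - [-0.18,-0.85,0,0,0,0,90]
    - [-0.18,-0.85,0,0,0,0,90]

```text
time: 11.37
tool_pos: [0.5969, -0.2192, 0.1574]
ee_rot: [-3.139, -0.001, 3.134]
wrist_force: [-0.6, 0.9, -1.1]
width: 0.0899
finger_force: 0.0
```

servo_tool:
  plan:
    - [-0.18,-0.85,0.6,0,0,0,90]
    - [-0.18,-0.85,0.6,0,0,0,90]
    - [-0.18,-0.85,0.6,0,0,0,90]
    - [-0.18,-0.85,0.6,0,0,0,90]
    - [-0.18,-0.85,0.6,0,0,0,90]
    - [-0.18,-0.85,0.6,0,0,0,90]

```text
time: 11.87
tool_pos: [0.6152, -0.2972, 0.0995]
ee_rot: [3.141, 0.0, 3.14]
wrist_force: [0.6, 0.0, 0.6]
width: 0.0899
finger_force: 0.0
```

```bash
python3 - <<'E'
from h import *
print(robot.get_obs()["tool_pos"],robot.get_obs()["ee_rot"])
a=robot.snapshot("side");f=lambda b,s:cv2.resize(b,s,interpolation=cv2.INTER_CUBIC)
cv2.imwrite("pics/g.png",np.hstack([f(a[120:200,240:330],(450,400)),f(a[190:270,235:305],(350,400))])[:,:,::-1])
im=robot.snapshot("top")
for n,uv in(("top",im),): print(topix("top",[.5437,.0417,.018]))
E
```

```text
[ 0.61521207 -0.29719483  0.09950785] [3.14072885e+00 4.05005122e-04 3.14045581e+00]
[[278.98942801 167.46790097]]
```

View pics/g.png

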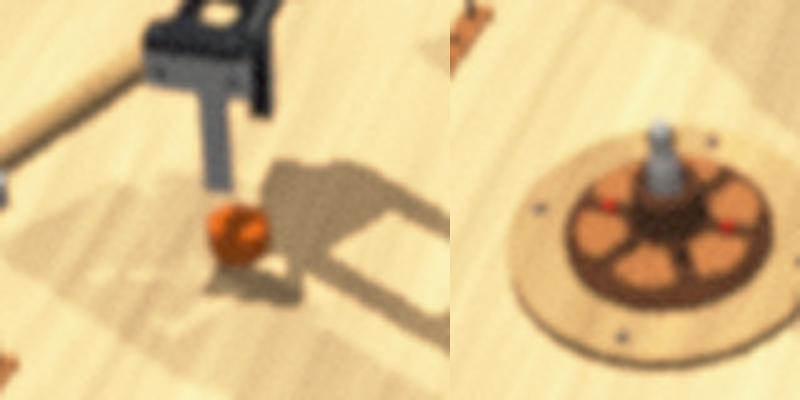

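The wheel lies flat with both red pins in its slots, and the spacer is below the fingers. I'll grasp the spacer.

servo_tool:
  plan:
    - [-0.023,-0.01,0.3,0,0,0,90]
    - [-0.023,-0.01,0.6,0,0,0,90]
    - [-0.023,-0.01,0.775,0,0,0,90]
    - [-0.023,-0.01,0.775,0,0,0,90]
    - [-0.023,-0.01,0.775,0,0,0,40]
    - [-0.023,-0.01,0.775,0,0,0,40]
    - [-0.023,-0.01,0.775,0,0,0,40]
    - [-0.023,-0.01,0.775,0,0,0,40]
    - [-0.023,-0.01,0.775,0,0,0,40]
    - [-0.023,-0.01,0.775,0,0,0,40]
    - [-0.023,-0.01,0.775,0,0,0,40]
    - [-0.023,-0.01,0.775,0,0,0,40]

```text
time: 12.97
tool_pos: [0.6174, -0.2994, 0.0218]
ee_rot: [3.141, 0.0, 3.14]
wrist_force: [-0.6, 0.6, 1.7]
width: 0.0456
finger_force: 30.0
```

servo_tool:
  plan:
    - [0,0,0,0,0,0,40]
    - [0,0,0,0,0,0,40]
    - [0,0,-0.3,0,0,0,40]
    - [0,0,-0.7,0,0,0,40]
    - [0,0,-1.0,0,0,0,40]
    - [0,0,-1.0,0,0,0,40]

```text
time: 13.47
tool_pos: [0.6208, -0.3017, 0.1307]
ee_rot: [-3.134, 0.013, 3.14]
wrist_force: [0.1, -0.4, 1.3]
width: 0.046
finger_force: 30.0
```

servo_tool:
  plan:
    - [0.18,0.85,-0.3,0,0,0,40]
    - [0.18,0.85,-0.3,0,0,0,40]
    - [0.18,0.85,-0.3,0,0,0,40]

```text
time: 13.72
tool_pos: [0.5995, -0.2101, 0.1535]
ee_rot: [3.14, 0.002, -3.14]
wrist_force: [1.5, -0.3, -0.0]
width: 0.0455
finger_force: 30.0
```

servo_tool:
  plan:
    - [0.18,0.85,0,0,0,0,40]
    - [0.18,0.85,0,0,0,0,40]
    - [0.18,0.85,0,0,0,0,40]

```text
time: 13.97
tool_pos: [0.5801, -0.1236, 0.1509]
ee_rot: [3.138, -0.002, -3.138]
wrist_force: [-0.1, -0.4, -0.1]
width: 0.0461
finger_force: 30.0
```

servo_tool:
  plan:
    - [0.18,0.85,0,0,0,0,40]
    - [0.18,0.85,0,0,0,0,40]
    - [0.18,0.85,0,0,0,0,40]

```text
time: 14.22
tool_pos: [0.5623, -0.039, 0.1508]
ee_rot: [3.138, -0.002, -3.138]
wrist_force: [0.4, -0.4, -0.4]
width: 0.0458
finger_force: 30.0
```

servo_tool:
  plan:
    - [0.1,0.4,0,0,0,0,40]
    - [0.18,0.85,0,0,0,0,40]
    - [0.18,0.85,0,0,0,0,40]
    - [0.18,0.85,0,0,0,0,40]
    - [0.18,0.85,0,0,0,0,40]
    - [0.18,0.85,0,0,0,0,40]

```text
time: 14.72
tool_pos: [0.5462, 0.0392, 0.1512]
ee_rot: [-3.141, -0.0, 3.139]
wrist_force: [0.4, -0.3, -0.6]
width: 0.0459
finger_force: 30.0
```

```bash
python3 - <<'E'
from h import *
print(robot.get_obs()["tool_pos"],robot.get_obs()["ee_rot"]);save("side","i.png",(235,170,335,260),6)
E
```

```text
[0.54622364 0.03921045 0.15116403] [-3.14074934e+00 -1.09847520e-04  3.13863988e+00]
```

View pics/i.png

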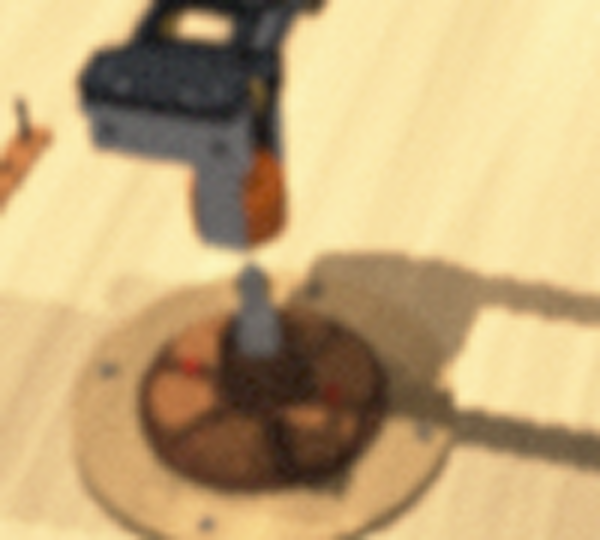

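The spacer is about 1 cm above the post tip (crop 252,268) and slightly left of it, which matches the remaining 2.8 mm x offset. I'll correct that and lower gently.

servo_tool:
  plan:
    - [0.028,0.025,0.0,0,0,0,40]
    - [0.028,0.025,0.1,0,0,0,40]
    - [0.028,0.025,0.2,0,0,0,40]
    - [0.028,0.025,0.3,0,0,0,40]
    - [0.028,0.025,0.4,0,0,0,40]
    - [0.028,0.025,0.44,0,0,0,40]
    - [0.028,0.025,0.44,0,0,0,40]

```text
time: 15.35
tool_pos: [0.5418, 0.0431, 0.1051]
ee_rot: [3.141, -0.004, 3.14]
wrist_force: [0.4, -0.6, -0.4]
width: 0.0458
finger_force: 30.0
```

servo_tool:
  plan:
    - [0,0,0.03,0,0,0,40]
    - [0,0,0.06,0,0,0,40]
    - [0,0,0.09,0,0,0,40]
    - [0,0,0.12,0,0,0,40]
    - [0,0,0.14,0,0,0,40]
    - [0,0,0.14,0,0,0,40]

```text
time: 15.85
tool_pos: [0.543, 0.0427, 0.0933]
ee_rot: [-3.141, 0.0, 3.14]
wrist_force: [0.4, -1.8, -1.9]
width: 0.0456
finger_force: 30.0
```

servo_tool:
  plan:
    - [0,-0.01,0.03,0,0,0,40]
    - [0,-0.01,0.06,0,0,0,40]
    - [0,-0.01,0.09,0,0,0,40]
    - [0,-0.01,0.12,0,0,0,40]
    - [0,-0.01,0.125,0,0,0,40]
    - [0,-0.01,0.13,0,0,0,40]
    - [0,-0.01,0.13,0,0,0,40]

```text
time: 16.43
tool_pos: [0.5428, 0.0422, 0.0801]
ee_rot: [3.141, -0.001, 3.14]
wrist_force: [-0.7, -1.7, -1.5]
width: 0.0455
finger_force: 30.0
```

servo_tool:
  plan:
    - [0,0,0.007,0,0,0,40]
    - [0,0,0.007,0,0,0,90]
    - [0,0,0.007,0,0,0,90]
    - [0,0,0.007,0,0,0,90]
    - [0,0,0.007,0,0,0,90]
    - [0,0,0,0,0,0,90]
    - [0,0,-0.4,0,0,0,90]
    - [0,0,-0.8,0,0,0,90]
    - [0,0,-0.8,0,0,0,90]

```text
time: 17.18
tool_pos: [0.5475, 0.0422, 0.1697]
ee_rot: [-3.141, 0.016, 3.14]
wrist_force: [0.6, 0.1, 1.8]
width: 0.0897
finger_force: 0.0
```

servo_tool:
  plan:
    - [-0.14,0.84,0,0,0,0,90]
    - [-0.14,0.84,0,0,0,0,90]
    - [-0.14,0.84,0,0,0,0,90]

```text
time: 17.43
tool_pos: [0.5578, 0.1318, 0.161]
ee_rot: [3.137, 0.002, -3.138]
wrist_force: [-1.3, -0.4, 0.5]
width: 0.0899
finger_force: 0.0
```

servo_tool:
  plan:
    - [-0.14,0.84,0,0,0,0,90]
    - [-0.14,0.84,0,0,0,0,90]
    - [-0.14,0.84,0,0,0,0,90]

```text
time: 17.68
tool_pos: [0.5713, 0.2161, 0.16]
ee_rot: [3.138, 0.0, -3.137]
wrist_force: [-1.0, -0.4, -0.1]
width: 0.09
finger_force: 0.0
```

servo_tool:
  plan:
    - [-0.14,0.84,0.6,0,0,0,90]
    - [-0.14,0.84,0.6,0,0,0,90]
    - [-0.14,0.84,0.6,0,0,0,90]
    - [-0.14,0.84,0.6,0,0,0,90]
    - [-0.14,0.84,0.6,0,0,0,90]
    - [-0.14,0.84,0.6,0,0,0,90]

```text
time: 18.18
tool_pos: [0.586, 0.2932, 0.1014]
ee_rot: [-3.141, 0.001, 3.14]
wrist_force: [-0.5, 0.3, 0.3]
width: 0.0901
finger_force: 0.0
```

```bash
python3 - <<'E'
from h import *
print(robot.get_obs()["tool_pos"],robot.get_obs()["ee_rot"])
a=robot.snapshot("side");f=lambda b,s:cv2.resize(b,s,interpolation=cv2.INTER_CUBIC)
cv2.imwrite("pics/j.png",np.hstack([f(a[245:325,200:290],(450,400)),f(a[190:270,245:315],(350,400))])[:,:,::-1])
E
```

```text
[0.58597523 0.29315702 0.10137144] [-3.14125445e+00  1.22162252e-03  3.13951481e+00]
```

View pics/j.png

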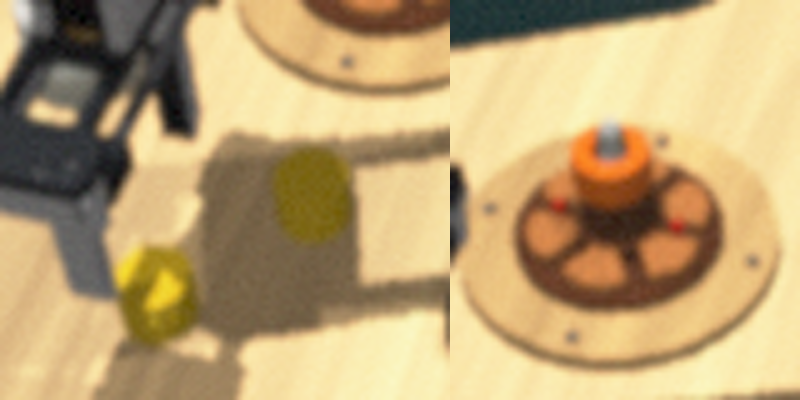

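The spacer is seated and the gripper is over the far cap. I'll grasp it.

servo_tool:
  plan:
    - [0,0.01,0.3,0,0,0,90]
    - [0,0.01,0.6,0,0,0,90]
    - [0,0.01,0.775,0,0,0,90]
    - [0,0.01,0.775,0,0,0,90]
    - [0,0.01,0.775,0,0,0,34]
    - [0,0.01,0.775,0,0,0,34]
    - [0,0.01,0.775,0,0,0,34]
    - [0,0.01,0.775,0,0,0,34]
    - [0,0.01,0.775,0,0,0,34]
    - [0,0.01,0.775,0,0,0,34]
    - [0,0.01,0.775,0,0,0,34]
    - [0,0.01,0.775,0,0,0,34]

```text
time: 19.23
tool_pos: [0.5855, 0.2951, 0.0231]
ee_rot: [-3.141, 0.0, 3.14]
wrist_force: [1.1, -0.4, 1.1]
width: 0.0399
finger_force: 0.3
```

servo_tool:
  plan:
    - [0,0,0,0,0,0,34]
    - [0,0,0,0,0,0,34]
    - [0,0,0,0,0,0,34]

```text
time: 19.48
tool_pos: [0.5855, 0.2951, 0.0232]
ee_rot: [3.142, 0.0, 3.14]
wrist_force: [-0.8, -0.2, 1.3]
width: 0.0394
finger_force: 30.0
```

servo_tool:
  plan:
    - [0,0,-0.3,0,0,0,34]
    - [0,0,-0.7,0,0,0,34]
    - [0,0,-1.0,0,0,0,34]
    - [0,0,-1.0,0,0,0,34]
    - [0,0,-1.0,0,0,0,34]

```text
time: 19.9
tool_pos: [0.5869, 0.2957, 0.1259]
ee_rot: [3.139, 0.005, 3.14]
wrist_force: [0.7, 0.7, -1.3]
width: 0.0397
finger_force: 30.0
```

servo_tool:
  plan:
    - [0.14,-0.84,-0.35,0,0,0,34]
    - [0.14,-0.84,-0.35,0,0,0,34]
    - [0.14,-0.84,-0.35,0,0,0,34]

```text
time: 20.15
tool_pos: [0.5707, 0.2068, 0.1578]
ee_rot: [-3.138, -0.001, 3.137]
wrist_force: [1.1, -0.1, 0.6]
width: 0.0395
finger_force: 30.0
```

servo_tool:
  plan:
    - [0.14,-0.84,0,0,0,0,34]
    - [0.14,-0.84,0,0,0,0,34]
    - [0.14,-0.84,0,0,0,0,34]

```text
time: 20.4
tool_pos: [0.5553, 0.1212, 0.1555]
ee_rot: [-3.137, -0.005, 3.134]
wrist_force: [0.2, 0.3, -0.8]
width: 0.0397
finger_force: 30.0
```

servo_tool:
  plan:
    - [0.07,-0.4,0,0,0,0,34]
    - [0.14,-0.84,0,0,0,0,34]
    - [0.14,-0.84,0,0,0,0,34]
    - [0.14,-0.84,0,0,0,0,34]
    - [0.14,-0.84,0,0,0,0,34]
    - [0.14,-0.84,0,0,0,0,34]

```text
time: 20.9
tool_pos: [0.5428, 0.0445, 0.1569]
ee_rot: [3.141, -0.002, 3.141]
wrist_force: [0.1, 1.2, -0.3]
width: 0.0394
finger_force: 30.0
```

```bash
python3 - <<'E'
from h import *
p=robot.get_obs()["tool_pos"];print(p);a=save("side","k.png",(245,170,325,235),7)
# expected cap silhouette box in crop if centred on TCP
t=np.linspace(0,6.283,40);P=[[p[0]+.02*np.cos(u),p[1]+.02*np.sin(u),p[2]-.0232+z] for u in t for z in(0,.034)]
q=topix("side",P);print("exp cap crop x",(q.min(0)-[245,170])*7,(q.max(0)-[245,170])*7)
print("exp tip",(topix("side",[.5432,.0419,.104])[0]-[245,170])*7)
E
```

```text
[0.54282009 0.04445141 0.15689794]
exp cap crop x [160.10898918 162.44564447] [269.01649947 296.21657789]
exp tip [223.99202808 312.29161614]
```

View pics/k.png

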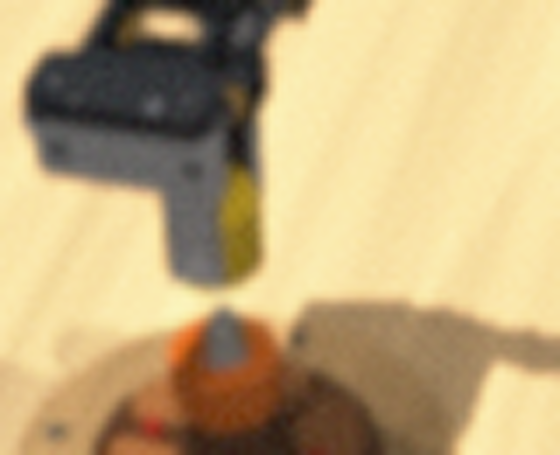

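The cap is over the post, with the tip at crop (224,310), where my axis estimate puts it. I'll lower it gently onto the tip.

servo_tool:
  plan:
    - [0.005,-0.026,0,0,0,0,34]
    - [0.005,-0.026,0.08,0,0,0,34]
    - [0.005,-0.026,0.16,0,0,0,34]
    - [0.005,-0.026,0.24,0,0,0,34]
    - [0.005,-0.026,0.28,0,0,0,34]
    - [0.005,-0.026,0.32,0,0,0,34]
    - [0.005,-0.026,0.32,0,0,0,34]

```text
time: 21.53
tool_pos: [0.5417, 0.0406, 0.1244]
ee_rot: [3.141, -0.003, 3.14]
wrist_force: [-0.4, -0.5, -1.3]
width: 0.0392
finger_force: 30.0
```

servo_tool:
  plan:
    - [-0.007,0.01,0,0,0,0,34]
    - [-0.007,0.01,0.02,0,0,0,34]
    - [-0.007,0.01,0.04,0,0,0,34]
    - [-0.007,0.01,0.04,0,0,0,34]

```text
time: 21.87
tool_pos: [0.5432, 0.0415, 0.1218]
ee_rot: [3.142, -0.0, 3.14]
wrist_force: [-0.6, 0.1, -0.4]
width: 0.039
finger_force: 30.0
```

servo_tool:
  plan:
    - [0,0,0.02,0,0,0,34]
    - [0,0,0.03,0,0,0,34]
    - [0,0,0.04,0,0,0,34]
    - [0,0,0.04,0,0,0,34]

```text
time: 22.2
tool_pos: [0.5431, 0.0414, 0.1178]
ee_rot: [-3.141, -0.0, 3.14]
wrist_force: [0.0, -0.2, -0.7]
width: 0.0392
finger_force: 30.0
```

servo_tool:
  plan:
    - [0,0,0.01,0,0,0,34]
    - [0,0,0.02,0,0,0,34]
    - [0,0,0.02,0,0,0,34]

```text
time: 22.45
tool_pos: [0.5433, 0.0414, 0.1164]
ee_rot: [-3.141, 0.0, 3.14]
wrist_force: [-1.7, -1.5, 2.5]
width: 0.0393
finger_force: 30.0
```

The cap has met the catch at about 2.5 N. I'll press on gradually.

servo_tool:
  plan:
    - [0,0,0.01,0,0,0,34]
    - [0,0,0.02,0,0,0,34]
    - [0,0,0.02,0,0,0,34]

```text
time: 22.7
tool_pos: [0.5436, 0.0414, 0.1147]
ee_rot: [-3.141, 0.001, 3.14]
wrist_force: [-1.7, -1.7, 5.6]
width: 0.039
finger_force: 30.0
```

servo_tool:
  plan:
    - [0,0,0.01,0,0,0,34]
    - [0,0,0.02,0,0,0,34]
    - [0,0,0.02,0,0,0,34]

```text
time: 22.95
tool_pos: [0.5438, 0.0413, 0.1131]
ee_rot: [-3.141, 0.002, 3.14]
wrist_force: [-1.2, -1.0, 6.1]
width: 0.0393
finger_force: 30.0
```

servo_tool:
  plan:
    - [0,0,0.01,0,0,0,34]
    - [0,0,0.02,0,0,0,34]
    - [0,0,0.03,0,0,0,34]
    - [0,0,0.03,0,0,0,34]

```text
time: 23.28
tool_pos: [0.5433, 0.0414, 0.1086]
ee_rot: [-3.141, 0.0, 3.14]
wrist_force: [0.4, -1.3, 3.2]
width: 0.0395
finger_force: 30.0
```

servo_tool:
  plan:
    - [0,0,0.01,0,0,0,34]
    - [0,0,0.02,0,0,0,34]
    - [0,0,0.02,0,0,0,34]

```text
time: 23.53
tool_pos: [0.5434, 0.0414, 0.107]
ee_rot: [-3.141, 0.0, 3.14]
wrist_force: [-1.1, -1.7, 4.2]
width: 0.0393
finger_force: 30.0
```

servo_tool:
  plan:
    - [0,0,0.007,0,0,0,34]
    - [0,0,0.007,0,0,0,34]
    - [0,0,0.007,0,0,0,34]

```text
time: 23.78
tool_pos: [0.5434, 0.0415, 0.107]
ee_rot: [-3.141, 0.001, 3.14]
wrist_force: [-1.6, -1.6, 6.2]
width: 0.0392
finger_force: 30.0
```

The cap is past the catch and hard against the spacer (z no longer moves and the force rises). I'll release, retract and check.

servo_tool:
  plan:
    - [0,0,0,0,0,0,80]
    - [0,0,0,0,0,0,80]
    - [0,0,0,0,0,0,80]
    - [0,0,0,0,0,0,80]
    - [0,0,0,0,0,0,80]
    - [0,0,-0.2,0,0,0,80]
    - [0,0,-0.5,0,0,0,80]
    - [0,0,-0.9,0,0,0,80]
    - [0,0,-0.9,0,0,0,80]
    - [0,0,-0.9,0,0,0,80]
    - [0,0,-0.9,0,0,0,80]

```text
time: 24.7
tool_pos: [0.5431, 0.0416, 0.1958]
ee_rot: [3.141, -0.0, 3.14]
wrist_force: [-0.6, -1.1, -0.4]
width: 0.0802
finger_force: 0.0
```

servo_tool:
  plan:
    - [0.5,-0.9,0,0,0,0,80]
    - [0.5,-0.9,0,0,0,0,80]
    - [0.5,-0.9,0,0,0,0,80]
    - [0.5,-0.9,0,0,0,0,80]
    - [0.5,-0.9,0,0,0,0,80]
    - [0.5,-0.9,0,0,0,0,80]

```text
time: 25.2
tool_pos: [0.4928, -0.0477, 0.1949]
ee_rot: [3.14, -0.002, 3.14]
wrist_force: [-0.0, 0.1, -0.2]
width: 0.0798
finger_force: 0.0
```

```bash
python3 - <<'E'
from h import *
a=save("side","l.png",(235,180,325,260),7)
for n,z in(("captop",.118),("spacertop",.084),("collartop",.058)): print(n,(topix("side",[.5434,.0417,z])[0]-[235,180])*7)
E
```

```text
captop [291.42001995 216.12864933]
spacertop [296.82470066 277.93982258]
collartop [300.81705759 323.59881324]
```

View pics/l.png

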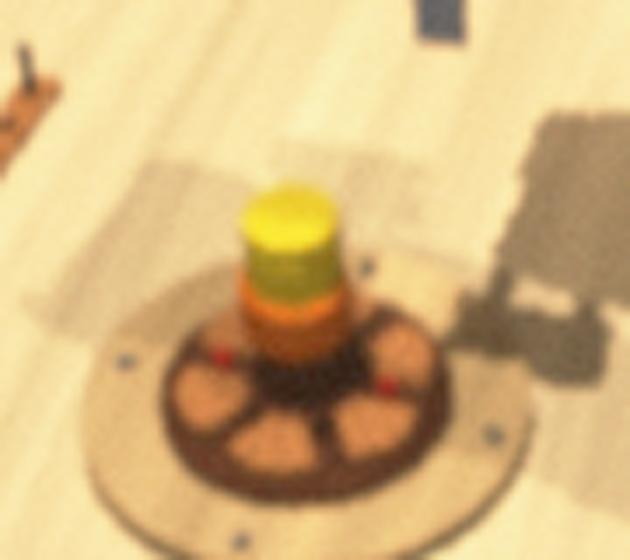

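The stack is straight. The cap top is at crop (291,217), against an expected (291,216), and it rests on the spacer with no gap. I'm handing in.

```bash
python3 -c "
from bench import robot
print(robot.close_job())"
```

```text
the job is handed in; nothing more can be done
None
```

The drive is assembled and handed in: the wheel lies flat on both pins, the spacer sits on its collar and the cap is home on the spacer, with about 6 N the most I read while pressing it; the judge's verdict was not shown.

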